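# Raise the fondue burner stand to its third click and set the tea light on it

### The arm

A 6-joint arm with a two-finger parallel gripper is mounted at the origin on a cart in front of the work surface, level with it; the furniture and walls round the work are solid. World frame = base frame: x ahead of the robot, y to its left, z up, the work surface at z = 0. Lengths are in m, angles in rad, forces in N, time in s.
With the tool pointing down it reaches from about 0.35 to 0.975 m from the base axis. Payload 4.9 kg.
Tool frame: the origin (TCP) lies on the front face of the gripper's body, between the roots of the fingers; the fingertips stand ctrl.finger_overhang ahead of it and the grasp point (between the pads) lies 54 mm ahead of it (ctrl.finger_overhang is the distance from the TCP to the fingertips, in m); z points along the fingers, y is the line along which they close (so a half turn about z gives the same grasp; the last joint's range is limited). The gripper opens to 85 mm and grips with 20 to 120 N. Pads are 22 mm wide; open, the fingers measure 114 mm over their backs; the gripper's body (76 mm by 85 mm) begins 54 mm behind the grasp point. The pads swing forward as they close: fully open they stand 13 mm farther back than shut.
Start: joints at [-1.312, 0.053, 1.613, -0, 1.476, -0.119], TCP at [0.231, -0.581, 0.304] pointing down, gripper open.
Joint ranges: [-3.01, 3.01], [-1.01, 2.22], [0.06, 2.58], [-1.02, 4.17], [0.09, 2.62], [-3.14, 3.14]. Speed limits (rad/s): [2.57, 2.57, 3.14, 3.14, 3.14, 3.14].

### API

Orientations are given as a rotation vector (axis times angle).
In Python, from station import ctrl, vision gives the robot as it stands. The module is installed in compiled form; this text tells all that it offers.
- The arm moves only by the tool drive_tool, never from a script. Its argument "rows" is a list of rows, each a list of 2 entries, a list of its own where there are three numbers: the shift along the tool's x, y, z in m, then the turn about the tool's z in rad. A call has 1 to 10 rows; each row shifts and turns the commanded pose from where the row before left it, along the tool's axes as they then stand; what a row does not reach is not made up. A row lasts 1/10 s, in which the tool goes at most 50 mm and 8.59 degrees, less where a joint would pass 70% of its speed; a pose out of reach is approached as far as the arm can. A call with a gripper value outside its range is refused whole. "jaw" is the closure, from 0 (fully open) to 1 (shut), set as the call begins (left out, the last holds). The fingers move at their own pace and stop on an object; "grip_force" is the grip in N (left out, the last holds). Time passes only in rows, so rows that do not move let the fingers close. It gives the time, the measured TCP pose, the force, the opening and the grip force at its end, in the units of the state.
- ctrl.get_obs(): the state, without advancing time (a new reading comes with each control period).
- vision.get_image(name): name is "side" or "top"; returns a dict with "image" (480x640x3 uint8, blue, green, red), "vertical_fov" (degrees; the focal length in pixels is half the picture's height over the tangent of half this angle, whatever the lens; pixels are square), "cx", "cy" (the principal point, pixels), "R" (3x3) and "t" (3): a world point X has camera coordinates R X + t. Camera axes: x right, y down, z forward; pixel columns grow to the right and rows downward; lengths in m; the calibration is good to about 2 mm. A picture is of the moment at which its call begins. There is no depth.
- ctrl.finish_job(): hands the job in; it is judged then, once.
The state is a dict: "t": time; "q": joint angles; "dq": joint speeds; "effort": joint torques, N m; "tool_pos": TCP position; "tool_rot": TCP orientation; "contact_force": force on the tool from outside, world axes, zero at the start; "wrist_torque": the same for the moment, N m; "opening": finger opening in m; "grip_force": force on a finger pad.
Only numpy, scipy, OpenCV 4.12 (cv2) and the standard library are available. Lean on these libraries where they do the work, as an engineer would, in place of code of your own. Each camera call takes 0.05 s, during which the arm holds its last target. There are 200 camera calls.

### The job

Set up the fondue burner: take the square burner plate, raise its column straight up until the catch has clicked three times and no further, let it down gently so that it rests on the catch, and let go of it. Then set the tea light upright inside the low rim of the plate. Use no great force on the stand, and leave the matchbox, the cup and the onion where they are.

Things in the scene. Friction and masses are not known exactly. Their poses are not given: they have to be found in the camera images.
- stand: dark steel stand fixed to the worktop: base plate 120 x 100 x 12 mm with an upright square guide in the middle, 34 x 34 mm outside, 22 x 22 mm inside, which holds the column. On the guide's -x side sits a block with a spring catch, 48 mm out from the axis, 23 mm wide, 34 mm high, its top 104 to 124 mm above the worktop. Origin: under the middle of the base, on the guide's axis; z up
- guide_top (a point): centre of the guide's open top, on the axis, 140 mm above the worktop. The pull that lifts the column grows by 4 to 10 N over about 7 mm for each tooth that passes the catch, then falls back to the weight or below within 3 mm: a click. Raised 4 mm more, the tooth is clear above the catch; let down, it rests on it. It cannot go back. Clicks are 14 mm or more apart
- column: loose aluminium column, 0.2 to 0.42 kg: bar 20 x 20 x 160 mm, on its -x side teeth 6 mm out, 2.5 mm thick; upright in the guide with 1 mm play all round (let go, it may lean 0.06 rad), axes along the stand's; the burner plate is fixed on top. Origin: centre of the bar's lower end; z up. At the start it stands on a stop screw whose height varies by 8 mm, below the first click
- plate_top (a point): middle of the burner plate's upper face, 176 mm above the column's origin, 190 to 198 mm above the worktop at first. The plate is 54 x 54 mm, sides along the column's x and y, 16 mm thick below this point, rim 3 mm high and 4 mm wide (46 x 46 mm inside). Grip its sides. The third click comes at 40 to 90 mm of lift. Over 35 N between column and stand, as from a hard off-centre grip, is too much
- tea_light: loose tea light candle in a round metal cup, 38 mm in diameter, 16 mm high, 30 g. Origin: centre of its underside. It lies on the worktop to one side of the stand; on the plate, press it with a few N at most
- matchbox: loose matchbox 37 x 60 x 18 mm on the other side of the stand, to be left alone. Origin: centre of its underside
- espresso_cup: loose small cup with a handle, 60 x 83 x 49 mm, behind the stand, to be left alone. Origin: near the centre of its underside
- onion: loose onion, 75 mm in diameter, behind the stand, to be left alone. Origin: its underside
There are look-alikes about, which are no part of the job. Of the things that look like the tea_light, take the one that is farthest to the robot's right at the start.

How it is judged:
On the way:
1. the column rests on the catch at the third click, let go, with the plate still empty (contact force between column_c2 and catch_c0 above 0.3 N and contact force between the fingers and column below 0.05 N and linear speed of column below 0.01 m/s and horizontal distance between tea_light and column above 0.06 m), for 0.2 s.
At the end, for the whole second after the job is handed in: The column hangs with its third tooth (counted by clicks from the start) on the catch, which carries it, and the tea light stands upright (within 0.12 rad) and flat on the plate inside its rim, centre within 9 mm of the plate's, both at rest and let go (contact force between column_c2 and catch_c0 above 0.3 N and linear speed of each of column, tea_light below 0.01 m/s and horizontal distance between tea_light and plate_top below 0.009 m and z of tea_light in the frame of plate_top between -0.002 and 0.002 m and angle between tea_light's own z axis and vertical below 0.12 rad); the robot touches nothing.
It fails at once if more than 35 N between column and stand (forced, or dropped onto the catch) (contact force between column and stand above 35 N).
It fails at once if matchbox, cup or onion moved by more than 30 mm (distance of any of matchbox, espresso_cup, onion from where it was at the start of the episode above 0.03 m).
It also fails if it takes over 72 s, if anything falls off the work surface, if the arm or the gripper's body presses on something with over 40 N, if the wrist force passes 120 N, or if a joint passes its speed limit or range.

## Working session

There is one attempt and no reset: what is moved stays moved. The work goes in short steps, Python scripts to look and compute and a tool call to move; the robot and the scene stay as the last step left them, time stands still between calls to the robot, and variables do not carry over. Pictures are saved under pics/ and viewed, at most 10 in all, crops included, and the job is handed in when it is done.

Besides the shell and the picture viewer there is one more tool, called after "Request:" by a JSON object that holds its "name" and its "arguments", one argument or row to a line. drive_tool: Moves the arm, as the interface text tells. Its arguments: {"type":"object","properties":{"rows":{"type":"array","items":{"type":"array"}},"jaw":{"type":"number"},"grip_force":{"type":"number"}},"required":["rows"]}

```bash
mkdir -p pics; cat > h.py <<'E'
import numpy as np, cv2
from station import ctrl, vision
def grab(n,f=None):
    d=vision.get_image(n)
    if f: cv2.imwrite('pics/'+f,d['image'])
    d['f']=240/np.tan(np.radians(d['vertical_fov'])/2)
    d['R']=np.array(d['R']);d['t']=np.array(d['t'])
    return d
def ray(d,u,v):
    o=-d['R'].T@d['t']; r=d['R'].T@np.array([(u-d['cx'])/d['f'],(v-d['cy'])/d['f'],1]); return o,r
def onz(d,u,v,z):
    o,r=ray(d,u,v); return o+r*(z-o[2])/r[2]
def tri(d1,p1,d2,p2):
    o1,r1=ray(d1,*p1);o2,r2=ray(d2,*p2)
    s=np.linalg.lstsq(np.c_[r1,-r2],o2-o1,rcond=None)[0]
    a=o1+s[0]*r1;b=o2+s[1]*r2; return (a+b)/2,np.linalg.norm(a-b)
def proj(d,X):
    c=d['R']@np.array(X)+d['t']; return c[:2]/c[2]*d['f']+[d['cx'],d['cy']]
E
python3 - <<'E'
from h import *
for n in('top','side'):
    d=grab(n,n+'0.png'); print(n,d['f'],-d['R'].T@d['t'],d['R'][2])
o=ctrl.get_obs();print(o,ctrl.finger_overhang)
E
```

```text
top 534.8013091338986 [0.47543763 0.00307125 1.2377823 ] [ 0.1046712  -0.00700132 -0.99448224]
side 509.13974642725435 [ 0.49505471 -0.69821177  0.78999012] [ 0.10307802  0.72549419 -0.68046535]
{'t': 0.1, 'q': array([-1.31203019e+00,  5.32828020e-02,  1.61414513e+00, -1.91319881e-05,
        1.47600561e+00, -1.18984535e-01]), 'dq': array([-0.00179926, -0.00116363, -0.00306419, -0.00085493, -0.00107212,
       -0.00035245]), 'effort': array([ 2.40331810e-04, -3.94903779e+01, -3.71363533e+01, -8.79080949e-05,
        3.91446098e-03, -1.71683723e-05]), 'tool_pos': array([ 0.23041462, -0.58051673,  0.30279773]), 'tool_rot': array([-3.08391965e+00, -5.89505958e-01,  2.31642776e-04]), 'contact_force': array([-0.42627376, -0.33873215,  0.22183015]), 'wrist_torque': array([ 0.00746656, -0.06801461, -0.03030353]), 'grip_force': 0.0, 'opening': 0.08571957824032037} 0.0726
```

View pics/top0.png

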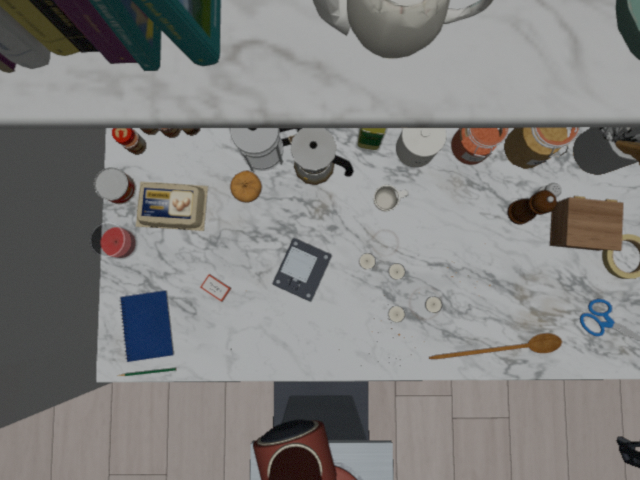

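View pics/side0.png

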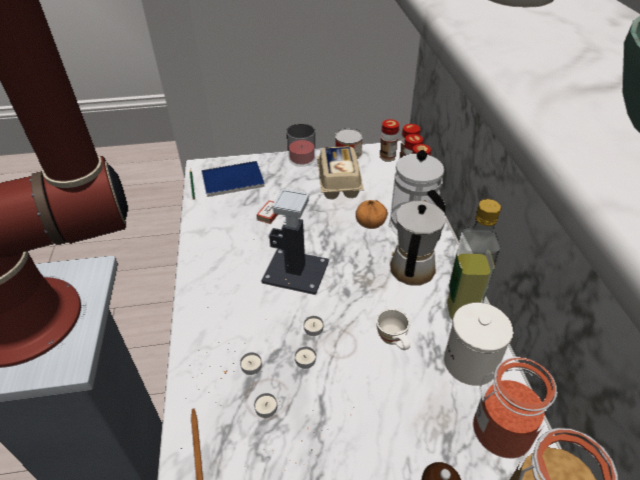

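The top view shows the plate at about (299,263). Four tea lights sit at (367,262), (397,271), (397,314) and (433,304). The one at (433,304), which is (265,405) in the side view, is farthest right (-y), so it fits. I'll confirm it in a crop.

```bash
python3 - <<'E'
from h import *
t=grab('top');s=grab('side')
T=t['image'];S=s['image']
a=cv2.resize(T[235:335,265:465],(800,400),interpolation=cv2.INTER_CUBIC)
b=cv2.resize(S[180:430,230:340],None,fx=2.4,fy=2.4,interpolation=cv2.INTER_CUBIC)
c=np.zeros((600,800,3),np.uint8)
c[:268,:536]=cv2.resize(a,(536,268)); c[:600,536:800]=b[:600,:264]
cc=cv2.resize(T[235:295,270:335],None,fx=5,fy=5,interpolation=cv2.INTER_CUBIC);c[280:580,:325]=cc
cv2.imwrite('pics/c1.png',c)
# tea lights: circle by hull of non-marble colour (yellowish)
for n,I,d in(('top',T,t),('side',S,s)):
    hsv=cv2.cvtColor(I,cv2.COLOR_BGR2HSV)
    m=cv2.inRange(hsv,(15,35,100),(40,255,255))
    k,_,st,ce=cv2.connectedComponentsWithStats(m)
    for i in range(1,k):
        if 40<st[i,4]<500: print(n,st[i],ce[i].round(1))
for z in (0.0,.016): 
    for p in((367,262),(397,271),(397,314),(433,304)): print(z,onz(t,*p,z).round(3))
E
```

```text
top [540 127  28  14 302] [554.5 133.2]
top [116 128  11   8  42] [120.9 130.8]
top [363 129  23   5  82] [375.5 130.4]
top [523 128  29  27 333] [534.7 142.5]
top [574 196  13   9  54] [579.7 198.9]
top [605 199  13   7  46] [611. 201.]
top [620 234  20  10 121] [629.7 237.4]
top [607 245  33  34 303] [619.8 266.8]
side [ 42 154  59  29 163] [ 74.6 174.4]
side [479 199  22  14 244] [489.5 205.7]
side [  0 252  26  28  92] [ 14.  266.2]
side [521 454  12  17 107] [527.  462.2]
side [522 469  14  11 110] [528.3 474.9]
0.0 [ 0.553 -0.107  0.   ]
0.0 [ 0.532 -0.176  0.   ]
0.0 [ 0.434 -0.174  0.   ]
0.0 [ 0.456 -0.258  0.   ]
0.016 [ 0.552 -0.106  0.016]
0.016 [ 0.532 -0.174  0.016]
0.016 [ 0.434 -0.172  0.016]
0.016 [ 0.456 -0.254  0.016]
```

View pics/c1.png

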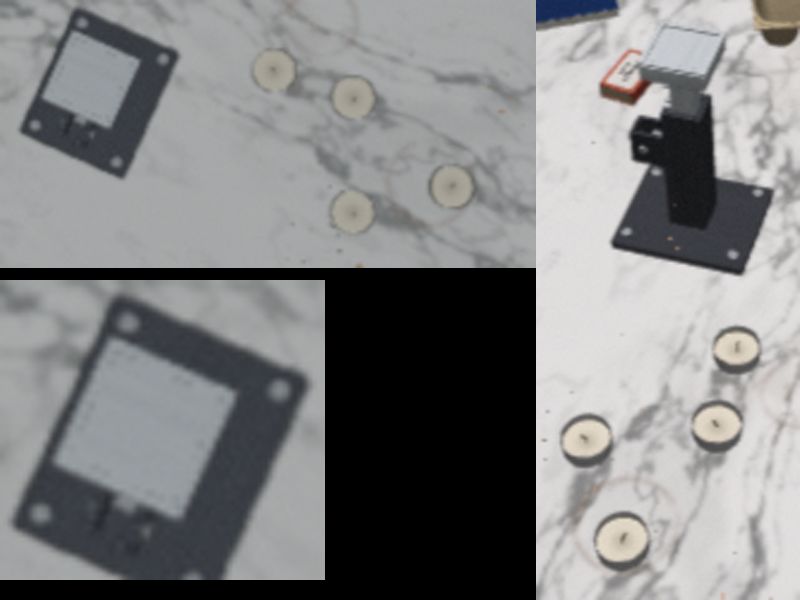

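The crop confirms the tea light: top crop (452,186), side crop (622,540), i.e. top (433.6,304.4). The plate's top face shows four clear corners in both views, and the catch side points down-left in the top view.

```bash
python3 - <<'E'
from h import *
t=grab('top');s=grab('side')
T=t['image'];S=s['image']
g=cv2.cvtColor(T,cv2.COLOR_BGR2GRAY)
R=g[235:300,265:335]
m=(R>115).astype(np.uint8); 
m=cv2.morphologyEx(m,cv2.MORPH_OPEN,np.ones((7,7)))
k,l,st,ce=cv2.connectedComponentsWithStats(m); i=l[264-235,299-265]; print(st[i],ce[i])
cn=cv2.findContours((l==i).astype(np.uint8),0,1)[0][0]
q=cv2.boxPoints(cv2.minAreaRect(cn))+[265,235]; print(q)
ct=q.mean(0)
sq=np.array([[655,25],[725,37],[707,76],[641,67]],float); sq=(sq-[536,0])/2.4+[230,180]; cs=sq.mean(0)
X,e=tri(t,ct,s,cs); print('plate',X,e)
P=np.array([onz(t,*p,X[2]) for p in q]);print(P.round(4),P.mean(0))
for a,b in((0,1),(1,2)):
    v=P[b]-P[a];print('edge',np.linalg.norm(v),np.degrees(np.arctan2(v[1],v[0])))
# corners by side triangulation
Q=np.array([onz(s,*p,X[2]) for p in sq]);print(Q.round(4),Q.mean(0))
tt=(433.6,304.4); ss=((622-536)/2.4+230,180+540/2.4)
print('tea',tri(t,tt,s,ss),onz(t,*tt,.016),onz(s,*ss,.014))
# base centre from dark base contour
m=(g[225:305,260:345]<95).astype(np.uint8);cn=max(cv2.findContours(m,0,1)[0],key=cv2.contourArea)
r=cv2.minAreaRect(cn);b=cv2.boxPoints(r)+[260,225];B=np.array([onz(t,*p,.012) for p in b]);print('base',B.round(4),B.mean(0))
for n,d,ps in(('onion',t,(246,186)),('cup',t,(386,199)),('match',t,(215,288))): print(n,onz(d,*ps,.03))
E
```

```text
[ 18  14  32  31 742] [33.44474394 29.24123989]
[[279.45890141 272.39041138]
 [291.54794312 245.79452038]
 [316.86301422 257.30136871]
 [304.77397156 283.89725876]]
plate [0.53672728 0.04479427 0.1916211 ] 0.0006545539869973847
[[0.5218 0.0813 0.1916]
 [0.5739 0.0578 0.1916]
 [0.551  0.0082 0.1916]
 [0.4992 0.0319 0.1916]] [0.53648011 0.04478916 0.1916211 ]
edge 0.05715076790151933 -24.315743709573795
edge 0.054644436179744495 -114.72863456610477
[[0.5191 0.0814 0.1916]
 [0.5723 0.0572 0.1916]
 [0.5529 0.0121 0.1916]
 [0.5041 0.0307 0.1916]] [0.53708342 0.04533297 0.1916211 ]
tea (array([ 0.45526101, -0.25737779,  0.00834719]), np.float64(2.3934327863889346e-06)) [ 0.45538542 -0.25575664  0.016     ] [ 0.45554999 -0.26056585  0.014     ]
base [[ 0.5042  0.1136  0.012 ]
 [ 0.6115  0.0652  0.012 ]
 [ 0.5699 -0.0251  0.012 ]
 [ 0.4633  0.024   0.012 ]] [0.53724856 0.04442233 0.012     ]
onion [0.72724414 0.17083387 0.03      ]
cup [ 0.69588101 -0.14992534  0.03      ]
match [0.49458887 0.2380104  0.03      ]
```

Request:
{"name": "drive_tool", "arguments": {
  "rows": [
    [[0.034,-0.031,0],0],
    [[0.034,-0.031,0],0],
    [[0.034,-0.031,0],0],
    [[0.034,-0.031,0],0],
    [[0.034,-0.031,0],0],
    [[0.034,-0.031,0],0],
    [[0.034,-0.031,0],0],
    [[0.034,-0.031,0],0],
    [[0.034,-0.031,0],0],
    [[0.034,-0.031,0],0]
  ],
  "jaw": 0
}}

```text
t: 1.3
tool_pos: [0.4326, -0.1655, 0.3042]
tool_rot: [3.085, 0.589, 0.001]
contact_force: [0.5, -0.1, 0.4]
opening: 0.0856
grip_force: 0.0
```

Request:
{"name": "drive_tool", "arguments": {
  "rows": [
    [[0.034,-0.031,0],0],
    [[0.034,-0.031,0],0],
    [[0.034,-0.031,0],0],
    [[0.034,-0.031,0],0],
    [[0,0,0],0.134],
    [[0,0,0],0.134],
    [[0,0,0],0.134],
    [[0,0,0],0.134],
    [[0,0,0],0.134],
    [[0,0,0],0.134]
  ]
}}

```text
t: 2.3
tool_pos: [0.5128, -0.0019, 0.3039]
tool_rot: [3.069, -0.673, -0.0]
contact_force: [-0.5, -0.0, 0.5]
opening: 0.0856
grip_force: 0.0
```

```bash
cat >> h.py <<'E'
from scipy.spatial.transform import Rotation as Ro
def rel(target):
    o=ctrl.get_obs();R=Ro.from_rotvec(o['tool_rot']).as_matrix()
    print('t',o['t'],'tcp',o['tool_pos'].round(4),'yaw_x',np.degrees(np.arctan2(R[1,0],R[0,0])).round(2),'tilt',R[:,2].round(4),'F',o['contact_force'].round(2))
    print('tool shift',(R.T@(np.array(target)-o['tool_pos'])).round(4))
E
python3 - <<'E'
from h import *
rel([.537,.0447,.233]); print(ctrl.get_obs()['q'])
E
```

```text
t 2.3 tcp [ 0.5128 -0.0019  0.3039] yaw_x -24.73 tilt [-0. -0. -1.] F [-0.51 -0.03  0.49]
tool shift [ 0.0025 -0.0524  0.0709]
[-1.48861126e-01 -2.20014895e-01  1.86947074e+00 -2.56236975e-06
  1.49214801e+00  1.85357778e+00]
```

Request:
{"name": "drive_tool", "arguments": {
  "rows": [
    [[0.001,-0.026,0],0],
    [[0.0015,-0.0265,0],0],
    [[0,0,0.02],0],
    [[0,0,0],0],
    [[0,0,0],0]
  ]
}}

```text
t: 2.8
tool_pos: [0.5365, 0.0448, 0.2834]
tool_rot: [3.07, -0.664, -0.002]
contact_force: [0.4, 0.0, -0.8]
opening: 0.0853
grip_force: 0.0
```

```bash
python3 - <<'E'
from h import *
rel([.537,.0447,.233])
s=grab('side');t=grab('top')
c=np.hstack([cv2.resize(s['image'][130:290,220:360],(525,600)),cv2.resize(t['image'][200:320,260:315],(275,600))])
cv2.imwrite('pics/c2.png',c)
E
```

```text
t 2.8 tcp [0.5365 0.0448 0.2834] yaw_x -24.42 tilt [-0.0015 -0.     -1.    ] F [ 0.38  0.01 -0.75]
tool shift [ 0.0006 -0.0002  0.0504]
```

View pics/c2.png

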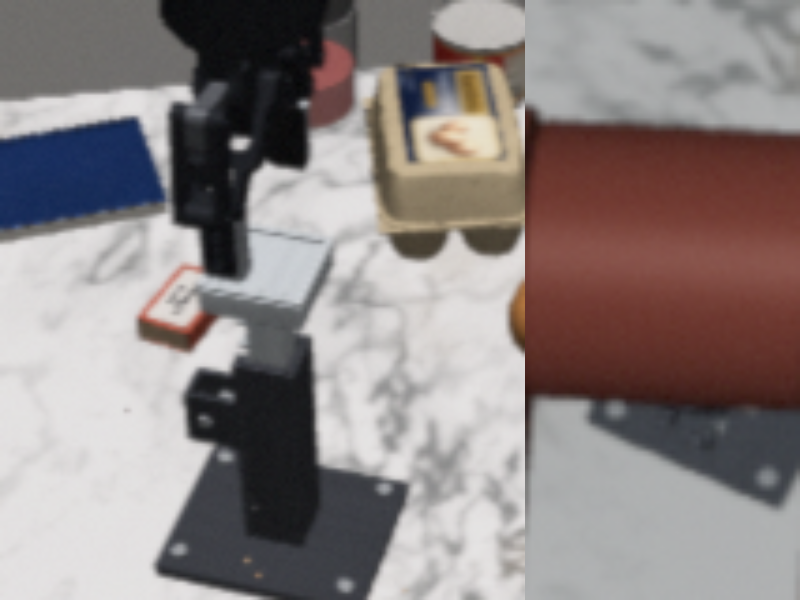

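The near finger stands at crop (225,270), outside the near edge of the plate, and the gripper is level and squared to the plate. I'll descend and close in stages, watching the lateral force.

Request:
{"name": "drive_tool", "arguments": {
  "rows": [
    [[0.0006,0,0.02],0],
    [[0,0,0.02],0],
    [[0,0,0.01],0],
    [[0,0,0],0],
    [[0,0,0],0]
  ]
}}

```text
t: 3.4
tool_pos: [0.5378, 0.0444, 0.2348]
tool_rot: [-3.07, 0.665, -0.002]
contact_force: [-0.1, 0.8, 1.1]
opening: 0.0855
grip_force: 0.0
```

Request:
{"name": "drive_tool", "arguments": {
  "rows": [
    [[0,0,0],0],
    [[0,0,0],0],
    [[0,0,0],0],
    [[0,0,0],0],
    [[0,0,0],0]
  ],
  "jaw": 0.3,
  "grip_force": 20
}}

```text
t: 3.9
tool_pos: [0.5375, 0.0446, 0.2341]
tool_rot: [-3.07, 0.664, -0.0]
contact_force: [-0.1, 0.6, 0.1]
opening: 0.06
grip_force: 0.0
```

Request:
{"name": "drive_tool", "arguments": {
  "rows": [
    [[0,0,0],0],
    [[0,0,0],0]
  ],
  "jaw": 0.33
}}

```text
t: 4.1
tool_pos: [0.5374, 0.0446, 0.2338]
tool_rot: [3.071, -0.664, -0.0]
contact_force: [0.2, -0.4, 0.4]
opening: 0.057
grip_force: 0.0
```

Request:
{"name": "drive_tool", "arguments": {
  "rows": [
    [[0,0,0],0],
    [[0,0,0],0]
  ],
  "jaw": 0.345
}}

```text
t: 4.3
tool_pos: [0.5374, 0.0446, 0.2339]
tool_rot: [-3.071, 0.664, 0.0]
contact_force: [0.5, 0.9, -0.0]
opening: 0.056
grip_force: 0.0
```

Request:
{"name": "drive_tool", "arguments": {
  "rows": [
    [[0,0,0],0],
    [[0,0,0],0]
  ],
  "jaw": 0.357
}}

```text
t: 4.5
tool_pos: [0.5374, 0.0446, 0.2339]
tool_rot: [3.07, -0.664, 0.0]
contact_force: [-0.1, -0.1, 0.4]
opening: 0.055
grip_force: 0.0
```

Request:
{"name": "drive_tool", "arguments": {
  "rows": [
    [[0,0,0],0],
    [[0,0,0],0],
    [[0,0,0],0],
    [[0,0,0],0]
  ],
  "jaw": 0.42
}}

```text
t: 4.9
tool_pos: [0.5374, 0.0445, 0.234]
tool_rot: [3.07, -0.664, 0.0]
contact_force: [-0.3, -0.1, 1.0]
opening: 0.0536
grip_force: 21.8
```

Request:
{"name": "drive_tool", "arguments": {
  "rows": [
    [[0,0,0],0],
    [[0,0,0],0],
    [[0,0,-0.001],0],
    [[0,0,-0.001],0]
  ],
  "grip_force": 35
}}

```text
t: 5.3
tool_pos: [0.5369, 0.0447, 0.235]
tool_rot: [-3.071, 0.664, 0.003]
contact_force: [-1.1, 0.1, -3.4]
opening: 0.0539
grip_force: 37.2
```

Request:
{"name": "drive_tool", "arguments": {
  "rows": [
    [[0,0,-0.001],0],
    [[0,0,-0.001],0]
  ]
}}

```text
t: 5.5
tool_pos: [0.5372, 0.0446, 0.2375]
tool_rot: [3.071, -0.664, -0.001]
contact_force: [0.0, -0.7, -3.2]
opening: 0.0541
grip_force: 37.2
```

Request:
{"name": "drive_tool", "arguments": {
  "rows": [
    [[0,0,-0.001],0],
    [[0,0,-0.001],0]
  ]
}}

```text
t: 5.7
tool_pos: [0.5374, 0.0446, 0.2399]
tool_rot: [-3.071, 0.664, 0.0]
contact_force: [0.1, -1.3, -2.9]
opening: 0.0536
grip_force: 37.2
```

Request:
{"name": "drive_tool", "arguments": {
  "rows": [
    [[0,0,-0.001],0],
    [[0,0,-0.001],0]
  ]
}}

```text
t: 5.9
tool_pos: [0.5374, 0.0446, 0.242]
tool_rot: [-3.07, 0.664, -0.0]
contact_force: [-0.2, -0.4, -2.5]
opening: 0.0535
grip_force: 37.2
```

Request:
{"name": "drive_tool", "arguments": {
  "rows": [
    [[0,0,-0.001],0],
    [[0,0,-0.001],0]
  ]
}}

```text
t: 6.1
tool_pos: [0.5374, 0.0446, 0.244]
tool_rot: [-3.071, 0.664, -0.0]
contact_force: [0.0, 0.2, -3.5]
opening: 0.0532
grip_force: 37.2
```

Request:
{"name": "drive_tool", "arguments": {
  "rows": [
    [[0,0,-0.001],0],
    [[0,0,-0.001],0]
  ]
}}

```text
t: 6.3
tool_pos: [0.5374, 0.0446, 0.246]
tool_rot: [3.07, -0.664, 0.0]
contact_force: [0.5, -0.4, -3.4]
opening: 0.0536
grip_force: 37.3
```

Request:
{"name": "drive_tool", "arguments": {
  "rows": [
    [[0,0,-0.001],0],
    [[0,0,-0.001],0]
  ]
}}

```text
t: 6.5
tool_pos: [0.5375, 0.0445, 0.2477]
tool_rot: [3.07, -0.664, 0.001]
contact_force: [1.4, -0.3, -6.1]
opening: 0.0535
grip_force: 37.8
```

Request:
{"name": "drive_tool", "arguments": {
  "rows": [
    [[0,0,-0.001],0],
    [[0,0,-0.001],0]
  ]
}}

```text
t: 6.7
tool_pos: [0.5371, 0.0446, 0.2484]
tool_rot: [3.07, -0.664, -0.001]
contact_force: [3.3, -0.4, -13.3]
opening: 0.0536
grip_force: 39.2
```

Request:
{"name": "drive_tool", "arguments": {
  "rows": [
    [[0,0,-0.001],0],
    [[0,0,-0.001],0]
  ]
}}

```text
t: 6.9
tool_pos: [0.537, 0.0445, 0.2506]
tool_rot: [3.07, -0.664, -0.002]
contact_force: [4.1, -1.9, -14.3]
opening: 0.0537
grip_force: 39.3
```

Request:
{"name": "drive_tool", "arguments": {
  "rows": [
    [[0,0,-0.001],0],
    [[0,0,-0.001],0]
  ]
}}

```text
t: 7.1
tool_pos: [0.5371, 0.0444, 0.2534]
tool_rot: [3.07, -0.664, -0.002]
contact_force: [2.6, -0.9, -5.6]
opening: 0.0535
grip_force: 41.3
```

Request:
{"name": "drive_tool", "arguments": {
  "rows": [
    [[0,0,-0.001],0],
    [[0,0,-0.001],0]
  ]
}}

```text
t: 7.3
tool_pos: [0.5378, 0.0448, 0.2581]
tool_rot: [-3.07, 0.664, -0.002]
contact_force: [-0.4, -1.0, -3.0]
opening: 0.0534
grip_force: 41.2
```

Request:
{"name": "drive_tool", "arguments": {
  "rows": [
    [[0,0,-0.001],0],
    [[0,0,-0.001],0]
  ]
}}

```text
t: 7.5
tool_pos: [0.5377, 0.0448, 0.2593]
tool_rot: [-3.07, 0.664, -0.002]
contact_force: [-0.6, 0.0, -3.6]
opening: 0.0536
grip_force: 41.3
```

Request:
{"name": "drive_tool", "arguments": {
  "rows": [
    [[0,0,-0.001],0],
    [[0,0,-0.001],0]
  ]
}}

```text
t: 7.7
tool_pos: [0.5375, 0.0447, 0.2604]
tool_rot: [-3.07, 0.664, -0.0]
contact_force: [-0.7, 0.5, -3.3]
opening: 0.0538
grip_force: 41.3
```

Request:
{"name": "drive_tool", "arguments": {
  "rows": [
    [[0,0,-0.001],0],
    [[0,0,-0.001],0]
  ]
}}

```text
t: 7.9
tool_pos: [0.5374, 0.0446, 0.262]
tool_rot: [-3.07, 0.664, 0.0]
contact_force: [-0.0, -0.1, -2.4]
opening: 0.0534
grip_force: 41.2
```

Click 1 came at z≈0.255. Continuing.

Request:
{"name": "drive_tool", "arguments": {
  "rows": [
    [[0,0,-0.001],0],
    [[0,0,-0.001],0]
  ]
}}

```text
t: 8.1
tool_pos: [0.5375, 0.0445, 0.2637]
tool_rot: [3.07, -0.665, 0.001]
contact_force: [1.5, -0.4, -5.2]
opening: 0.0536
grip_force: 41.1
```

Request:
{"name": "drive_tool", "arguments": {
  "rows": [
    [[0,0,-0.001],0],
    [[0,0,-0.001],0]
  ]
}}

```text
t: 8.3
tool_pos: [0.5371, 0.0446, 0.2645]
tool_rot: [3.07, -0.665, -0.002]
contact_force: [3.5, 0.3, -12.5]
opening: 0.0535
grip_force: 40.2
```

Request:
{"name": "drive_tool", "arguments": {
  "rows": [
    [[0,0,-0.001],0],
    [[0,0,-0.001],0]
  ]
}}

```text
t: 8.5
tool_pos: [0.537, 0.0445, 0.2664]
tool_rot: [3.07, -0.664, -0.002]
contact_force: [3.4, -1.4, -12.9]
opening: 0.0535
grip_force: 40.1
```

Request:
{"name": "drive_tool", "arguments": {
  "rows": [
    [[0,0,-0.001],0],
    [[0,0,-0.001],0]
  ]
}}

```text
t: 8.7
tool_pos: [0.5371, 0.0444, 0.2691]
tool_rot: [3.07, -0.664, -0.002]
contact_force: [3.2, -1.7, -14.4]
opening: 0.0536
grip_force: 40.1
```

Request:
{"name": "drive_tool", "arguments": {
  "rows": [
    [[0,0,-0.001],0],
    [[0,0,-0.001],0]
  ]
}}

```text
t: 8.9
tool_pos: [0.5379, 0.0448, 0.2742]
tool_rot: [-3.069, 0.664, -0.002]
contact_force: [0.4, 0.2, -2.5]
opening: 0.0533
grip_force: 41.3
```

Request:
{"name": "drive_tool", "arguments": {
  "rows": [
    [[0,0,-0.001],0],
    [[0,0,-0.001],0]
  ]
}}

```text
t: 9.1
tool_pos: [0.5378, 0.0448, 0.2756]
tool_rot: [-3.07, 0.664, -0.003]
contact_force: [1.1, -0.6, -1.2]
opening: 0.0537
grip_force: 41.3
```

Click 2 came at z≈0.272. The third should be near 0.288, with the force rising from about 0.280.

Request:
{"name": "drive_tool", "arguments": {
  "rows": [
    [[0,0,-0.001],0],
    [[0,0,-0.001],0]
  ]
}}

```text
t: 9.3
tool_pos: [0.5375, 0.0447, 0.2764]
tool_rot: [-3.07, 0.664, -0.001]
contact_force: [0.3, -1.3, -2.6]
opening: 0.0535
grip_force: 41.3
```

Request:
{"name": "drive_tool", "arguments": {
  "rows": [
    [[0,0,-0.001],0],
    [[0,0,-0.001],0]
  ]
}}

```text
t: 9.5
tool_pos: [0.5374, 0.0446, 0.278]
tool_rot: [-3.07, 0.664, 0.0]
contact_force: [0.5, -0.4, -2.2]
opening: 0.0534
grip_force: 41.3
```

Request:
{"name": "drive_tool", "arguments": {
  "rows": [
    [[0,0,-0.001],0],
    [[0,0,-0.001],0]
  ]
}}

```text
t: 9.7
tool_pos: [0.5374, 0.0446, 0.2799]
tool_rot: [-3.071, 0.664, 0.0]
contact_force: [0.5, -0.0, -3.2]
opening: 0.0535
grip_force: 41.3
```

Request:
{"name": "drive_tool", "arguments": {
  "rows": [
    [[0,0,-0.001],0],
    [[0,0,-0.001],0]
  ]
}}

```text
t: 9.9
tool_pos: [0.5374, 0.0446, 0.282]
tool_rot: [-3.071, 0.664, 0.0]
contact_force: [0.1, 0.1, -3.0]
opening: 0.0535
grip_force: 41.2
```

Request:
{"name": "drive_tool", "arguments": {
  "rows": [
    [[0,0,-0.001],0],
    [[0,0,-0.001],0]
  ]
}}

```text
t: 10.1
tool_pos: [0.5375, 0.0445, 0.2838]
tool_rot: [3.07, -0.664, 0.001]
contact_force: [1.3, -0.2, -4.8]
opening: 0.0534
grip_force: 41.1
```

Request:
{"name": "drive_tool", "arguments": {
  "rows": [
    [[0,0,-0.001],0],
    [[0,0,-0.001],0]
  ]
}}

```text
t: 10.3
tool_pos: [0.5372, 0.0446, 0.2847]
tool_rot: [3.07, -0.664, -0.001]
contact_force: [3.5, 0.2, -12.1]
opening: 0.0533
grip_force: 40.4
```

Request:
{"name": "drive_tool", "arguments": {
  "rows": [
    [[0,0,-0.001],0],
    [[0,0,-0.001],0]
  ]
}}

```text
t: 10.5
tool_pos: [0.537, 0.0446, 0.2862]
tool_rot: [3.07, -0.664, -0.003]
contact_force: [2.8, 0.0, -13.4]
opening: 0.0538
grip_force: 40.2
```

Request:
{"name": "drive_tool", "arguments": {
  "rows": [
    [[0,0,-0.001],0],
    [[0,0,-0.001],0]
  ]
}}

```text
t: 10.7
tool_pos: [0.537, 0.0445, 0.289]
tool_rot: [3.07, -0.664, -0.002]
contact_force: [2.9, -1.1, -14.7]
opening: 0.0535
grip_force: 40.1
```

Request:
{"name": "drive_tool", "arguments": {
  "rows": [
    [[0,0,-0.001],0],
    [[0,0,-0.001],0]
  ]
}}

```text
t: 10.9
tool_pos: [0.5378, 0.0447, 0.2941]
tool_rot: [-3.07, 0.664, -0.002]
contact_force: [-0.0, -1.2, -2.6]
opening: 0.0535
grip_force: 41.3
```

Third click at z≈0.292. Raise about 4 mm more, then let down gently.

Request:
{"name": "drive_tool", "arguments": {
  "rows": [
    [[0,0,-0.001],0],
    [[0,0,-0.001],0],
    [[0,0,-0.001],0],
    [[0,0,-0.0005],0],
    [[0,0,0],0],
    [[0,0,0],0]
  ]
}}

```text
t: 11.5
tool_pos: [0.5374, 0.0446, 0.2954]
tool_rot: [-3.071, 0.664, 0.0]
contact_force: [-0.6, -0.1, -3.2]
opening: 0.0532
grip_force: 41.3
```

Request:
{"name": "drive_tool", "arguments": {
  "rows": [
    [[0,0,0.001],0],
    [[0,0,0.001],0],
    [[0,0,0],0]
  ]
}}

```text
t: 11.8
tool_pos: [0.5373, 0.0446, 0.293]
tool_rot: [3.07, -0.664, -0.001]
contact_force: [1.0, -0.2, -3.5]
opening: 0.0537
grip_force: 41.3
```

Request:
{"name": "drive_tool", "arguments": {
  "rows": [
    [[0,0,0.0005],0],
    [[0,0,0.0005],0],
    [[0,0,0],0]
  ]
}}

```text
t: 12.1
tool_pos: [0.5375, 0.0446, 0.2925]
tool_rot: [-3.07, 0.664, -0.0]
contact_force: [-0.6, 0.3, -2.9]
opening: 0.0535
grip_force: 41.4
```

Request:
{"name": "drive_tool", "arguments": {
  "rows": [
    [[0,0,0.0005],0],
    [[0,0,0.0005],0],
    [[0,0,0],0]
  ]
}}

```text
t: 12.4
tool_pos: [0.5377, 0.0445, 0.2923]
tool_rot: [-3.071, 0.664, -0.002]
contact_force: [-0.5, -0.8, 1.7]
opening: 0.0536
grip_force: 41.8
```

It touches something at 0.2923, but it only rose to 0.2954. I'll raise it slightly higher to be sure the tooth clears, then let it down again.

Request:
{"name": "drive_tool", "arguments": {
  "rows": [
    [[0,0,-0.001],0],
    [[0,0,-0.001],0],
    [[0,0,-0.001],0],
    [[0,0,-0.001],0],
    [[0,0,-0.001],0],
    [[0,0,0],0],
    [[0,0,0],0]
  ]
}}

```text
t: 13.1
tool_pos: [0.5374, 0.0446, 0.2964]
tool_rot: [-3.07, 0.664, 0.0]
contact_force: [0.3, 0.5, -2.9]
opening: 0.0534
grip_force: 41.3
```

Request:
{"name": "drive_tool", "arguments": {
  "rows": [
    [[0,0,0.001],0],
    [[0,0,0.001],0],
    [[0,0,0.001],0],
    [[0,0,0],0]
  ]
}}

```text
t: 13.5
tool_pos: [0.5373, 0.0446, 0.2931]
tool_rot: [3.07, -0.664, -0.001]
contact_force: [0.9, 0.2, -3.2]
opening: 0.0534
grip_force: 41.3
```

Request:
{"name": "drive_tool", "arguments": {
  "rows": [
    [[0,0,0.0005],0],
    [[0,0,0.0005],0],
    [[0,0,0],0]
  ]
}}

```text
t: 13.8
tool_pos: [0.5375, 0.0446, 0.2925]
tool_rot: [-3.071, 0.664, -0.0]
contact_force: [0.1, 0.7, -2.7]
opening: 0.0537
grip_force: 41.4
```

Request:
{"name": "drive_tool", "arguments": {
  "rows": [
    [[0,0,0.0005],0],
    [[0,0,0.0005],0],
    [[0,0,0],0]
  ]
}}

```text
t: 14.1
tool_pos: [0.5377, 0.0445, 0.2923]
tool_rot: [-3.071, 0.664, -0.002]
contact_force: [-0.7, -0.2, 1.9]
opening: 0.0536
grip_force: 41.8
```

It rests at the same height both times, so it is latched. Release.

Request:
{"name": "drive_tool", "arguments": {
  "rows": [
    [[0,0,0],0],
    [[0,0,0],0],
    [[0,0,0],0],
    [[0,0,0],0],
    [[0,0,0],0],
    [[0,0,0],0]
  ],
  "jaw": 0.2
}}

```text
t: 14.7
tool_pos: [0.5374, 0.0446, 0.2914]
tool_rot: [3.071, -0.665, -0.0]
contact_force: [-0.1, 0.8, 0.3]
opening: 0.0686
grip_force: 0.0
```

Request:
{"name": "drive_tool", "arguments": {
  "rows": [
    [[0,0,0],0],
    [[0,0,0],0],
    [[0,0,0],0],
    [[0,0,-0.02],0],
    [[0,0,-0.025],0],
    [[0,0,-0.025],0],
    [[0,0,0],0]
  ],
  "jaw": 0
}}

```text
t: 15.4
tool_pos: [0.5387, 0.0445, 0.3662]
tool_rot: [-3.069, 0.664, -0.012]
contact_force: [0.2, -0.3, 1.0]
opening: 0.0855
grip_force: 0.0
```

```bash
python3 - <<'E'
from h import *
rel([.4553,-.256,.2])
E
```

```text
t 15.4 tcp [0.5387 0.0445 0.3662] yaw_x -24.42 tilt [ 7.9e-03 -4.0e-04 -1.0e+00] F [ 0.16 -0.33  0.99]
tool shift [0.0471 0.3086 0.1656]
```

Request:
{"name": "drive_tool", "arguments": {
  "rows": [
    [[0.0067,0.044,0],0],
    [[0.0067,0.044,0],0],
    [[0.0067,0.044,0],0],
    [[0.0067,0.044,0],0],
    [[0.0067,0.044,0],0],
    [[0.0067,0.044,0],0],
    [[0.0067,0.044,0],0],
    [[0,0,0.04],0],
    [[0,0,0.04],0],
    [[0,0,0],0]
  ]
}}

```text
t: 16.4
tool_pos: [0.4498, -0.2536, 0.2735]
tool_rot: [-3.064, 0.665, 0.02]
contact_force: [-0.7, 0.2, -1.5]
opening: 0.0857
grip_force: 0.0
```

```bash
python3 - <<'E'
from h import *
rel([.4553,-.256,.2])
s=grab('side','s3.png');t=grab('top','t3.png')
a=cv2.resize(t['image'][225:325,260:460],(600,300),interpolation=cv2.INTER_CUBIC)
b=cv2.resize(s['image'][150:430,220:350],(279,600),interpolation=cv2.INTER_CUBIC)[:, :200]
b=cv2.resize(s['image'][150:430,225:318],(200,600),interpolation=cv2.INTER_CUBIC)
c=np.zeros((600,800,3),np.uint8);c[:300,:600]=a;c[:,600:]=b
c[300:600,:300]=cv2.resize(s['image'][140:200,260:320],(300,300),interpolation=cv2.INTER_CUBIC)
c[300:600,300:600]=cv2.resize(t['image'][235:295,270:330],(300,300),interpolation=cv2.INTER_CUBIC)
cv2.imwrite('pics/c3.png',c)
E
```

```text
t 16.4 tcp [ 0.4498 -0.2536  0.2735] yaw_x -24.48 tilt [-0.0109  0.0085 -0.9999] F [-0.7   0.24 -1.53]
tool shift [0.007  0.0001 0.0734]
```

View pics/c3.png

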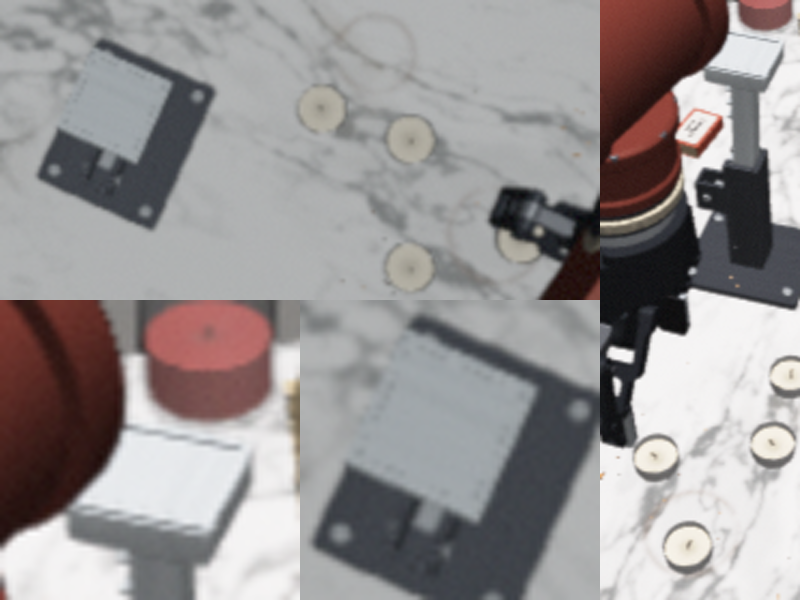

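The plate stands raised, empty and level (top crop (442,423), side (165,480)). The chosen tea light lies under the gripper. I'll centre over it and lower.

Request:
{"name": "drive_tool", "arguments": {
  "rows": [
    [[0,0,0],0],
    [[0,0,0.04],0],
    [[0,0,0.04],0],
    [[0,0,0.03],0],
    [[0,0,0],0],
    [[0,0,0],0]
  ]
}}

```text
t: 17.1
tool_pos: [0.4539, -0.2557, 0.1737]
tool_rot: [3.07, -0.663, 0.004]
contact_force: [-0.3, -0.4, 0.5]
opening: 0.0857
grip_force: 0.0
```

```bash
python3 - <<'E'
from h import *
rel([.4553,-.257,.0755])
E
```

```text
t 17.1 tcp [ 0.4539 -0.2557  0.1737] yaw_x -24.39 tilt [ 0.0022 -0.0017 -1.    ] F [-0.33 -0.4   0.47]
tool shift [0.0015 0.0005 0.0982]
```

Request:
{"name": "drive_tool", "arguments": {
  "rows": [
    [[0.0015,0.0005,0.03],0],
    [[0,0,0.03],0],
    [[0,0,0.02],0],
    [[0,0,0.012],0],
    [[0,0,0.005],0],
    [[0,0,0],0],
    [[0,0,0],0],
    [[0,0,0],0]
  ]
}}

```text
t: 17.9
tool_pos: [0.4548, -0.2569, 0.0759]
tool_rot: [3.069, -0.664, 0.004]
contact_force: [-1.1, 0.3, 0.6]
opening: 0.0855
grip_force: 0.0
```

Request:
{"name": "drive_tool", "arguments": {
  "rows": [
    [[0,0,0],0],
    [[0,0,0],0],
    [[0,0,0],0],
    [[0,0,0],0],
    [[0,0,0],0],
    [[0,0,0],0],
    [[0,0,0],0],
    [[0,0,0],0]
  ],
  "jaw": 0.5,
  "grip_force": 20
}}

```text
t: 18.7
tool_pos: [0.4539, -0.2563, 0.0744]
tool_rot: [-3.071, 0.664, 0.0]
contact_force: [-0.8, 0.4, 0.7]
opening: 0.0428
grip_force: 0.0
```

Request:
{"name": "drive_tool", "arguments": {
  "rows": [
    [[0,0,0],0],
    [[0,0,0],0],
    [[0,0,0],0],
    [[0,0,0],0],
    [[0,0,0],0]
  ],
  "jaw": 0.62
}}

```text
t: 19.2
tool_pos: [0.4541, -0.2564, 0.0746]
tool_rot: [3.07, -0.664, 0.0]
contact_force: [-1.1, -0.4, 2.2]
opening: 0.0368
grip_force: 20.2
```

```bash
python3 - <<'E'
from h import *
rel([.4553,-.257,.0755])
t=cv2.imread('pics/t3.png');d=grab('top')
g=cv2.cvtColor(t,cv2.COLOR_BGR2GRAY)[230:300,268:335]
m=(g>115).astype(np.uint8);m=cv2.morphologyEx(m,cv2.MORPH_OPEN,np.ones((9,9)))
k,l,st,ce=cv2.connectedComponentsWithStats(m);i=l[29,31];print(st[i],ce[i])
q=cv2.boxPoints(cv2.minAreaRect(cv2.findContours((l==i).astype(np.uint8),0,1)[0][0]))+[268,230]
print(q,q.mean(0),[onz(d,*q.mean(0),z).round(4) for z in(.248,.252)])
hand=np.array([298.7,259.5]);print([onz(d,*hand,z).round(4) for z in(.248,.252)])
P=np.array([onz(d,*p,.25) for p in q]);print([np.linalg.norm(P[i]-P[i-1]).round(4) for i in range(4)])
s=grab('side'); sc=np.array([[95,435],[245,452],[213,533],[72,510]])/5+[260,140]
hc=np.array([[409,323],[538,383],[481,523],[345,464]])
hc=(hc-[300,300])/5+[270,235];print(hc.mean(0),'tri',tri(d,hc.mean(0),s,sc.mean(0)))
E
```

```text
t 19.2 tcp [ 0.4541 -0.2564  0.0746] yaw_x -24.42 tilt [ 3.e-04 -2.e-04 -1.e+00] F [-1.11 -0.37  2.15]
tool shift [ 0.0014  0.     -0.0009]
[   0    0   67   70 2715] [25.97237569 25.12744015]
[[268. 230.]
 [334. 230.]
 [334. 299.]
 [268. 299.]] [301.  264.5] [array([0.5337, 0.0373, 0.248 ]), array([0.5335, 0.0372, 0.252 ])]
[array([0.543 , 0.0416, 0.248 ]), array([0.5427, 0.0414, 0.252 ])]
[np.float64(0.1275), np.float64(0.1228), np.float64(0.1276), np.float64(0.1211)]
[298.65 259.65] tri (array([0.54295308, 0.0472208 , 0.10117846]), np.float64(0.019508504004784547))
```

Request:
{"name": "drive_tool", "arguments": {
  "rows": [
    [[0,0,-0.01],0],
    [[0,0,-0.03],0],
    [[0,0,-0.04],0],
    [[0,0,-0.04],0],
    [[0,0,-0.04],0],
    [[0,0,-0.04],0],
    [[0,0,-0.04],0],
    [[0,0,-0.04],0],
    [[0,0,-0.03],0],
    [[0,0,0],0]
  ]
}}

```text
t: 20.3
tool_pos: [0.4548, -0.257, 0.3912]
tool_rot: [3.066, -0.663, 0.015]
contact_force: [-0.6, -0.5, 0.1]
opening: 0.0366
grip_force: 20.2
```

Request:
{"name": "drive_tool", "arguments": {
  "rows": [
    [[0,0,0],0],
    [[0,0,0],0]
  ]
}}

```text
t: 20.5
tool_pos: [0.4535, -0.256, 0.3826]
tool_rot: [-3.069, 0.664, 0.004]
contact_force: [-0.8, -0.4, -0.2]
opening: 0.0368
grip_force: 20.2
```

```bash
python3 - <<'E'
from h import *
o=ctrl.get_obs();p=o['tool_pos'];rel(p);print(o['opening'],o['grip_force'])
s=grab('side','s4.png');t=grab('top','t4.png')
u=proj(s,p+[0,0,-.075]);print('tea proj',u)
x,y=np.clip(u.astype(int),[40,40],[600,440]);print(x,y)
c=np.zeros((600,800,3),np.uint8)
c[:400,:400]=cv2.resize(s['image'][y-40:y+40,x-40:x+40],(400,400),interpolation=cv2.INTER_CUBIC)
c[:400,400:]=cv2.resize(s['image'][150:230,250:330],(400,400),interpolation=cv2.INTER_CUBIC)
cv2.imwrite('pics/c4.png',c)
E
```

```text
t 20.5 tcp [ 0.4535 -0.256   0.3826] yaw_x -24.42 tilt [-0.0023  0.0018 -1.    ] F [-0.77 -0.39 -0.24]
tool shift [0. 0. 0.]
0.03682964503181867 20.180821339599788
tea proj [243.79197048 284.27244934]
243 284
```

View pics/c4.png

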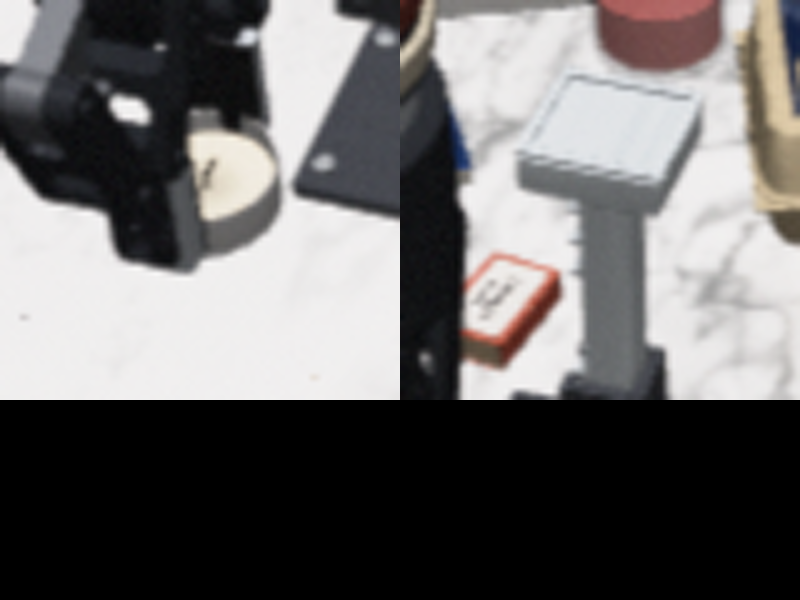

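The left half shows the tea light gripped level, wick base about side (244.4,282), right rim edge (259,281). The right half shows the plate's corners: (570,73), (702,93), (664,180), (518,153) in the crop.

```bash
python3 - <<'E'
from h import *
o=ctrl.get_obs();p=o['tool_pos']
s=grab('side');t=grab('top')
R=Ro.from_rotvec(o['tool_rot']).as_matrix()
w=onz(s,244.4,282,p[2]-.0746+.0145);print('wick rel tool',(R.T@(w-p)).round(4))
r=onz(s,259,281,p[2]-.0746+.016)
# rightmost rim point: camera-right dir, radius 19
cr=s['R'][0]*[1,1,0];cr/=np.linalg.norm(cr);print('by edge',(R.T@(r-cr*.019-p)).round(4))
sc=np.array([[570,73],[702,93],[664,180],[518,153]])
sc=(sc-[400,0])/5+[250,150]
hc=np.array([[409,323],[538,383],[481,523],[345,464]]);hc=(hc-[300,300])/5+[270,235]
print('centre',tri(t,hc.mean(0),s,sc.mean(0)))
Q=[tri(t,hc[i],s,sc[i]) for i in range(4)]
for q in Q: print(q[0].round(4),q[1].round(4))
P=np.array([q[0] for q in Q]);ex=P[1]-P[0];ey=P[0]-P[3]
print(np.degrees(np.arctan2(*(P[1]-P[0]+P[2]-P[3])[[1,0]])),np.degrees(np.arctan2(*(P[0]-P[3]+P[1]-P[2])[[1,0]])))
E
```

```text
wick rel tool [0.0061 0.0079 0.0601]
by edge [0.0052 0.008  0.0586]
centre (array([0.54287341, 0.04140996, 0.25379935]), np.float64(0.001043360452691256))
[0.5535 0.0523 0.2731] 0.0477
[0.5629 0.0059 0.2888] 0.0174
[0.5325 0.0262 0.2393] 0.053
[0.5194 0.08   0.2177] 0.02
-77.35629390899088 -36.66911118407589
```

```bash
python3 - <<'E'
from h import *
o=ctrl.get_obs();p=o['tool_pos'];print(p)
R=Ro.from_rotvec(o['tool_rot']).as_matrix()
s=grab('side','s5.png')
f=lambda v:((proj(s,p+R@np.array(v))-[203,244])*5).round(0)
for z in(.0702,.0726): print('pad corners',z,[f([a,.0184,z]) for a in(.011,-.011)])
print('tea top ctr',f([0,0,.0586]),'right edge',f([.0143,-.0125,.0586]), f([.019,0,.0586]))
print('per mm',f([.001,0,.0586])-f([0,0,.0586]),f([0,.001,.0586])-f([0,0,.0586]),f([0,0,.0596])-f([0,0,.0586]))
I=s['image'];hsv=cv2.cvtColor(I,cv2.COLOR_BGR2HSV)[244:324,203:283]
m=cv2.inRange(hsv,(12,25,120),(40,255,255));k,l,st,ce=cv2.connectedComponentsWithStats(m)
i=1+st[1:,4].argmax();print('wax bbox crop5',st[i][:4]*5,ce[i]*5)
E
```

```text
[ 0.45362827 -0.25608622  0.38273034]
pad corners 0.0702 [array([214., 251.]), array([132., 233.])]
pad corners 0.0726 [array([215., 257.]), array([133., 239.])]
tea top ctr [196. 157.] right edge [269. 133.] [268. 172.]
per mm [4. 1.] [-1.  3.] [1. 3.]
wax bbox crop5 [190 130  85  90] [214.08536585 167.92682927]
```

Request:
{"name": "drive_tool", "arguments": {
  "rows": [
    [[-0.0054,-0.0385,0],0],
    [[-0.0054,-0.0385,0],0],
    [[-0.0054,-0.0385,0],0],
    [[-0.0054,-0.0385,0],0],
    [[-0.0054,-0.0385,0],0],
    [[-0.0054,-0.0385,0],0],
    [[-0.0054,-0.0385,0],0],
    [[-0.0054,-0.0383,0],0],
    [[0,0,0],0],
    [[0,0,0],0]
  ]
}}

```text
t: 21.75
tool_pos: [0.5418, 0.0424, 0.3838]
tool_rot: [3.07, -0.662, -0.002]
contact_force: [0.4, 0.3, -0.4]
opening: 0.0364
grip_force: 20.3
```

Request:
{"name": "drive_tool", "arguments": {
  "rows": [
    [[0,0,0.02],0],
    [[0,0,0.015],0],
    [[0,0,0],0],
    [[0,0,0],0],
    [[0,0,0],0]
  ]
}}

```text
t: 22.25
tool_pos: [0.5421, 0.0413, 0.3503]
tool_rot: [-3.07, 0.666, -0.002]
contact_force: [0.5, 0.0, -0.4]
opening: 0.0364
grip_force: 20.3
```

```bash
python3 - <<'E'
from h import *
rel([.5416,.042,.340])
s=grab('side','s6.png')
c=cv2.resize(s['image'][140:215,240:340],(800,600),interpolation=cv2.INTER_CUBIC)
cv2.imwrite('pics/c6.png',c)
E
```

```text
t 22.25 tcp [0.5421 0.0413 0.3503] yaw_x -24.46 tilt [ 1.2e-03 -1.0e-04 -1.0e+00] F [ 0.49  0.03 -0.41]
tool shift [-0.0007 -0.0004  0.0103]
```

View pics/c6.png

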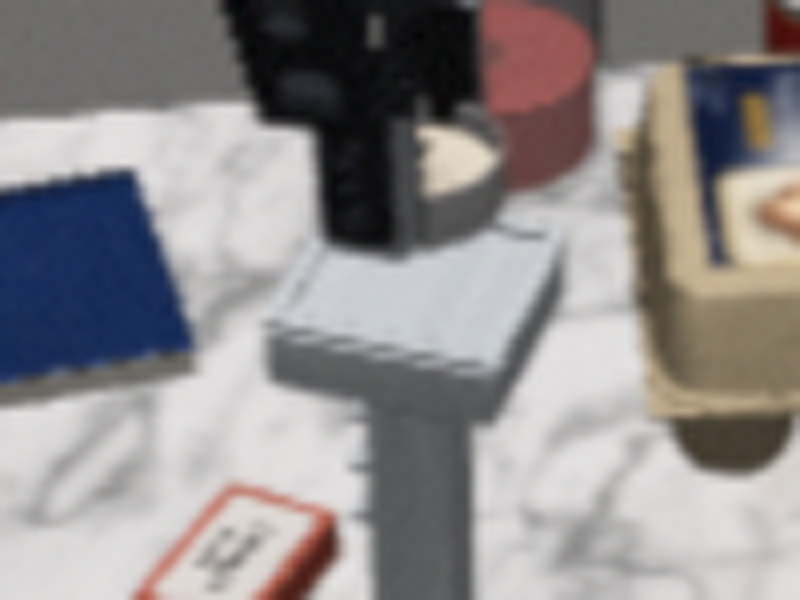

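Tea light held over the plate: right rim edge at crop x 503, wick (425,150). Plate corners are at (268,320), (490,375) and (565,232).

```bash
python3 - <<'E'
from h import *
o=ctrl.get_obs();p=o['tool_pos'];R=Ro.from_rotvec(o['tool_rot']).as_matrix()
s=grab('side')
px=lambda u,v:(240+u/8,140+v/8)
A,B,C=[onz(s,*px(*q),.254) for q in((268,320),(490,375),(565,232))]
print('lens',np.linalg.norm(A-B),np.linalg.norm(B-C));c=(A+C)/2;print('plate ctr cam',c)
cp=(R.T@(c-p)).round(4);print('plate in tool',cp)
zt=p[2]-.0746+.016
for dz in(-.003,0,):
  f=lambda x,y:np.array([(proj(s,p+R@np.array([x+.019*np.cos(a),y+.019*np.sin(a),p[2]-zt-dz]))-[240,140])*8 for a in np.linspace(0,6.28,73)])
  for x,y in((0,0),(.002,0),(.004,0)):
    E=f(x,y);print(dz,x,'right',E[:,0].max().round(0),'top',E[:,1].min().round(0),'bot',E[:,1].max().round(0))
print('wick ctr pred',(proj(s,p+R@np.array([0,0,p[2]-zt]))-[240,140])*8)
E
```

```text
lens 0.05354435986554776 0.054927875716392904
plate ctr cam [0.5428383  0.04284803 0.254     ]
plate in tool [-0.0001 -0.0015  0.0965]
-0.003 0 right 496.0 top 99.0 bot 199.0
-0.003 0.002 right 504.0 top 100.0 bot 200.0
-0.003 0.004 right 513.0 top 102.0 bot 202.0
0 0 right 495.0 top 87.0 bot 187.0
0 0.002 right 504.0 top 89.0 bot 189.0
0 0.004 right 513.0 top 90.0 bot 190.0
wick ctr pred [407.30479713 136.51289403]
```

Request:
{"name": "drive_tool", "arguments": {
  "rows": [
    [[-0.0016,-0.001,0.005],0],
    [[0,0,0.005],0],
    [[0,0,0.005],0],
    [[0,0,0],0],
    [[0,0,0],0],
    [[0,0,0],0]
  ]
}}

```text
t: 22.95
tool_pos: [0.5409, 0.0434, 0.3346]
tool_rot: [-3.071, 0.664, -0.0]
contact_force: [0.1, 0.3, 0.3]
opening: 0.0367
grip_force: 20.3
```

Request:
{"name": "drive_tool", "arguments": {
  "rows": [
    [[0,0,0.001],0],
    [[0,0,0.001],0],
    [[0,0,0],0]
  ]
}}

```text
t: 23.25
tool_pos: [0.5408, 0.0434, 0.3323]
tool_rot: [3.071, -0.664, -0.0]
contact_force: [-0.3, 0.4, -0.5]
opening: 0.0364
grip_force: 20.3
```

Request:
{"name": "drive_tool", "arguments": {
  "rows": [
    [[0,0,0.001],0],
    [[0,0,0.001],0],
    [[0,0,0],0]
  ]
}}

```text
t: 23.55
tool_pos: [0.5407, 0.0434, 0.3302]
tool_rot: [3.071, -0.664, -0.001]
contact_force: [0.2, 0.1, -0.2]
opening: 0.0362
grip_force: 20.3
```

```bash
python3 - <<'E'
from h import *
rel([.5411,.042,.326])
s=grab('side','s7.png')
c=cv2.resize(s['image'][140:215,240:340],(800,600),interpolation=cv2.INTER_CUBIC)
cv2.imwrite('pics/c7.png',c)
E
```

```text
t 23.55 tcp [0.5407 0.0434 0.3302] yaw_x -24.42 tilt [-4.e-04  1.e-04 -1.e+00] F [ 0.23  0.11 -0.17]
tool shift [0.0009 0.0011 0.0042]
```

View pics/c7.png

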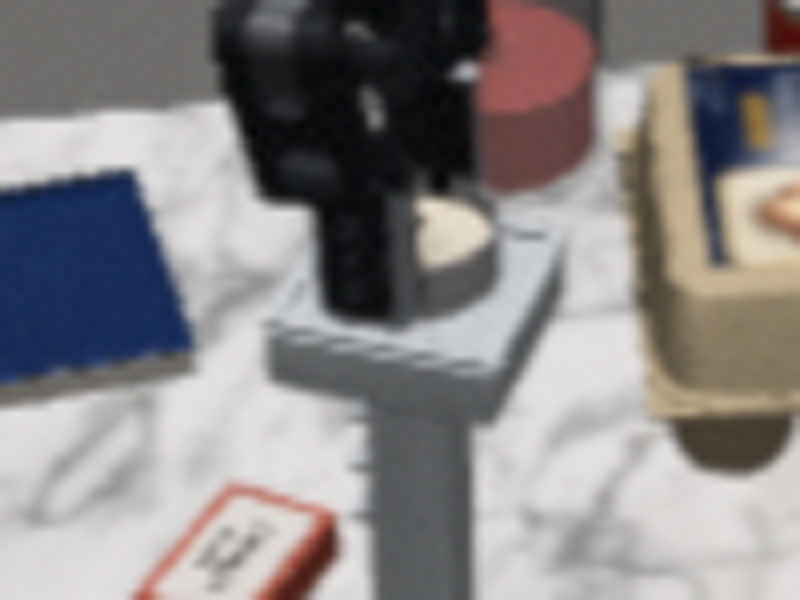

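The tea light hovers a few mm above the plate, centred within about 1 mm by the numbers. Continuing down.

Request:
{"name": "drive_tool", "arguments": {
  "rows": [
    [[0.0004,0.0004,0.001],0],
    [[0,0,0.001],0],
    [[0,0,0],0]
  ]
}}

```text
t: 23.9
tool_pos: [0.5411, 0.0428, 0.3288]
tool_rot: [3.07, -0.665, 0.001]
contact_force: [-0.3, 0.1, 0.9]
opening: 0.0367
grip_force: 20.8
```

Request:
{"name": "drive_tool", "arguments": {
  "rows": [
    [[0,0,0.001],0],
    [[0,0,0],0]
  ]
}}

```text
t: 24.1
tool_pos: [0.5413, 0.0427, 0.3286]
tool_rot: [3.07, -0.665, 0.002]
contact_force: [-0.5, 0.8, 4.3]
opening: 0.0362
grip_force: 22.4
```

Request:
{"name": "drive_tool", "arguments": {
  "rows": [
    [[0,0,0.0007],0],
    [[0,0,0],0]
  ]
}}

```text
t: 24.3
tool_pos: [0.5414, 0.0427, 0.3285]
tool_rot: [3.07, -0.664, 0.003]
contact_force: [-1.0, -0.4, 6.8]
opening: 0.0365
grip_force: 23.3
```

Request:
{"name": "drive_tool", "arguments": {
  "rows": [
    [[0,0,-0.001],0],
    [[0,0,0],0]
  ]
}}

```text
t: 24.5
tool_pos: [0.5413, 0.0428, 0.3286]
tool_rot: [3.07, -0.664, 0.002]
contact_force: [-1.0, -1.2, 4.7]
opening: 0.0362
grip_force: 22.7
```

```bash
python3 - <<'E'
from h import *
rel([.5411,.042,.326])
s=grab('side','s8.png');t=grab('top','t8.png')
c=np.hstack([cv2.resize(s['image'][155:205,265:315],(600,600),interpolation=cv2.INTER_CUBIC),cv2.resize(t['image'][230:290,270:290],(200,600),interpolation=cv2.INTER_CUBIC)])
cv2.imwrite('pics/c8.png',c)
E
```

```text
t 24.5 tcp [0.5413 0.0428 0.3286] yaw_x -24.42 tilt [ 1.4e-03 -3.0e-04 -1.0e+00] F [-1.03 -1.19  4.67]
tool shift [0.0001 0.0008 0.0026]
```

View pics/c8.png

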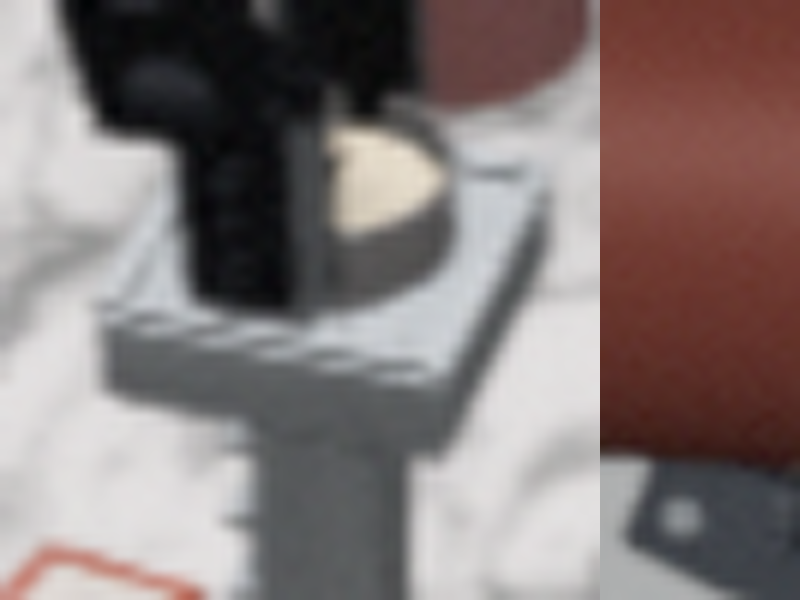

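In c8 the tea light sits inside the rim. Its right edge (455,258) is about 4 mm from the inner rim, and the front gap at (340,315) to (340,360) fits a centred light. I'll ease off and let go.

Request:
{"name": "drive_tool", "arguments": {
  "rows": [
    [[0,0,-0.0008],0],
    [[0,0,0],0],
    [[0,0,0],0]
  ]
}}

```text
t: 24.9
tool_pos: [0.5411, 0.0428, 0.3286]
tool_rot: [3.07, -0.664, 0.001]
contact_force: [1.0, 0.2, 4.3]
opening: 0.0366
grip_force: 22.0
```

Request:
{"name": "drive_tool", "arguments": {
  "rows": [
    [[0,0,0],0],
    [[0,0,0],0],
    [[0,0,0],0],
    [[0,0,0],0]
  ],
  "jaw": 0.45
}}

```text
t: 25.3
tool_pos: [0.5408, 0.0429, 0.3279]
tool_rot: [3.071, -0.664, -0.002]
contact_force: [-0.2, -0.2, -0.8]
opening: 0.0469
grip_force: 0.0
```

Request:
{"name": "drive_tool", "arguments": {
  "rows": [
    [[0,0,0],0],
    [[0,0,0],0],
    [[0,0,0],0],
    [[0,0,0],0],
    [[0,0,0],0]
  ],
  "jaw": 0.1
}}

```text
t: 25.8
tool_pos: [0.541, 0.0429, 0.3285]
tool_rot: [-3.071, 0.664, -0.0]
contact_force: [-0.1, -0.4, 0.0]
opening: 0.0767
grip_force: 0.0
```

Request:
{"name": "drive_tool", "arguments": {
  "rows": [
    [[0,0,-0.01],0],
    [[0,0,-0.02],0],
    [[0,0,-0.03],0],
    [[0,0,-0.03],0],
    [[0,0.04,0],0],
    [[0,0.04,0],0],
    [[0,0.04,0],0],
    [[0,0.04,0],0],
    [[0,0.04,0],0],
    [[0,0,0],0]
  ]
}}

```text
t: 26.8
tool_pos: [0.4569, -0.1424, 0.4196]
tool_rot: [3.067, -0.673, 0.002]
contact_force: [-0.2, 0.5, 0.7]
opening: 0.0767
grip_force: 0.0
```

```bash
python3 - <<'E'
from h import *
s=grab('side','s9.png');t=grab('top','t9.png')
c=np.hstack([cv2.resize(s['image'][155:205,265:310],(400,444),interpolation=cv2.INTER_CUBIC),cv2.resize(t['image'][233:283,275:320],(400,444),interpolation=cv2.INTER_CUBIC)])
cv2.imwrite('pics/c9.png',c)
E
```

```text
(no output)
```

View pics/c9.png

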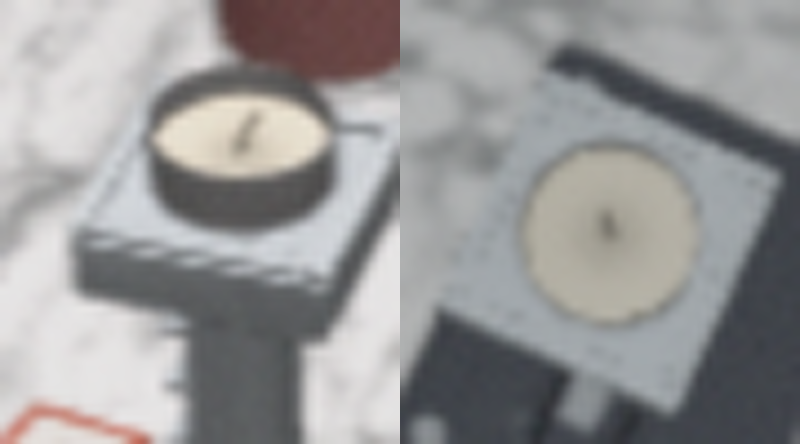

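The final view shows the tea light upright on the plate: top crop centre (609,234) against the plate centre (610,242), about 1.5 mm off and inside the rim. The side view shows it sitting flat.

Request:
{"name": "drive_tool", "arguments": {
  "rows": [
    [[0,0,0],0],
    [[0,0,0],0],
    [[0,0,0],0],
    [[0,0,0],0],
    [[0,0,0],0]
  ]
}}

```text
t: 27.4
tool_pos: [0.4585, -0.1389, 0.4185]
tool_rot: [-3.071, 0.663, 0.0]
contact_force: [-0.3, -0.2, -0.0]
opening: 0.0769
grip_force: 0.0
```

```bash
python3 -c "
from station import ctrl
print(ctrl.finish_job())"
```

```text
the job is handed in; nothing more can be done
None
```

The job is handed in at about 27 s; no verdict came back, but the column rests on the catch at the third click and the tea light stands flat inside the rim, about 1.5 mm off centre.

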